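Check-weigh the boxed-in sample jar

TASK

The amber sample jar at the back of the steel rack is boxed in by three tall bottles and has to go on the balance. First move all three bottles over to the empty grey side tray, leaving the jar where it is; then, with all three bottles standing in the tray, stand the jar in the middle of the balance's pan and let go of it; finally put each bottle back in the middle of the disc of its own cap colour in the rack, and leave the jar on the pan. Keep bottles and jar upright throughout, set them down rather than drop them, and leave everything released and at rest.

Things in the scene. Friction and masses are not known exactly. Their poses are not given: they have to be found in the camera images.
- bottle_red: loose tall white plastic bottle with a red screw cap and a red band round it; starts standing on the red disc in the rack. 130 mm tall: body 48 mm in diameter up to 80 mm, shoulder up to 94 mm, neck 24 mm in diameter, cap 30 mm in diameter from 100 to 130 mm. 0.14 to 0.28 kg. Origin: centre of its underside; z points up to the cap.
- bottle_yellow: loose tall white plastic bottle with a yellow screw cap and a yellow band round it; starts standing on the yellow disc in the rack. 130 mm tall: body 48 mm in diameter up to 80 mm, shoulder up to 94 mm, neck 24 mm in diameter, cap 30 mm in diameter from 100 to 130 mm. 0.14 to 0.28 kg. Origin: centre of its underside; z points up to the cap.
- bottle_blue: loose tall white plastic bottle with a blue screw cap and a blue band round it; starts standing on the blue disc in the rack. 130 mm tall: body 48 mm in diameter up to 80 mm, shoulder up to 94 mm, neck 24 mm in diameter, cap 30 mm in diameter from 100 to 130 mm. 0.14 to 0.28 kg. Origin: centre of its underside; z points up to the cap.
- jar: loose short amber glass jar with a white lid, 44 mm in diameter (lid 41 mm), 52 mm tall, body up to 40 mm; 0.1 to 0.2 kg. Starts standing on the rack's floor near the back, boxed in by the three bottles (its surface only about 13 mm from theirs). Origin: centre of its underside; z up.
- disc_red: red disc, 62 mm in diameter, 3 mm thick, fixed on the rack's floor (the three discs' places in the rack are swapped from start to start). Origin: centre of its underside; its top is 3 mm above.
- disc_yellow: yellow disc, 62 mm in diameter, 3 mm thick, fixed on the rack's floor (the three discs' places in the rack are swapped from start to start). Origin: centre of its underside; its top is 3 mm above.
- disc_blue: blue disc, 62 mm in diameter, 3 mm thick, fixed on the rack's floor (the three discs' places in the rack are swapped from start to start). Origin: centre of its underside; its top is 3 mm above.
- rack: low steel rack, fixed: floor 6 mm thick, x from -70 to +95, y from -100 to +100 mm in its own frame; lips 3 mm thick and 30 mm high along its back (+x) and both y sides, open at the front (-x). Disc centres at (20, 56), (-20, 0), (20, -56) mm, jar within 4 mm of (40, 0). A small loose brass fitting, 26 mm high, stands near (-50, 78). Origin: on the table, z up.
- tray: empty grey side tray, fixed on the table: outside 250 (its x) x 110 (its y) x 16 mm high, walls and floor 4 mm thick. Stands to the left or the right of the rack. Origin: centre of its underside, so its inner floor is 4 mm above.
- balance: black weighing balance, fixed, with a round aluminium pan 110 mm in diameter whose top is 41 mm above the table; housing 200 x 150 x 30 mm, reaching from x = -130 to +70 mm in its own frame. Stands on the other side of the rack from the tray. Origin: on the table, straight below the middle of the pan.
Mind the look-alikes: they are no part of the job. Leave any purple look-alike of the bottle_yellow alone.

How it is judged:
On the way, in this order (a step that is already met when the one before it is completed fails the run):
1. all three bottles stand in the side tray while the jar is still in its place in the rack (x of bottle_red in the frame of tray between -0.105 and 0.105 m and y of bottle_red in the frame of tray between -0.035 and 0.035 m and z of each of bottle_red, bottle_yellow, bottle_blue in the frame of tray below 0.009 m and angle between each of bottle_red, bottle_yellow, bottle_blue's own z axis and vertical below 0.15 rad and linear speed of each of bottle_red, bottle_yellow, bottle_blue below 0.05 m/s and x of bottle_yellow in the frame of tray between -0.105 and 0.105 m and y of bottle_yellow in the frame of tray between -0.035 and 0.035 m and x of bottle_blue in the frame of tray between -0.105 and 0.105 m and y of bottle_blue in the frame of tray between -0.035 and 0.035 m and distance of jar from where it was at the start of the episode below 0.03 m), for 0.2 s.
2. the jar stands in the middle of the balance's pan, released, with all three bottles still standing in the tray (horizontal distance between jar and balance below 0.015 m and z of jar in the frame of balance between 0.036 and 0.046 m and angle between each of jar, bottle_red, bottle_yellow, bottle_blue's own z axis and vertical below 0.15 rad and linear speed of jar below 0.02 m/s and angular speed of jar below 0.2 rad/s and contact force between the fingers and jar below 0.1 N and x of bottle_red in the frame of tray between -0.105 and 0.105 m and y of bottle_red in the frame of tray between -0.035 and 0.035 m and z of each of bottle_red, bottle_yellow, bottle_blue in the frame of tray below 0.009 m and linear speed of each of bottle_red, bottle_yellow, bottle_blue below 0.05 m/s and x of bottle_yellow in the frame of tray between -0.105 and 0.105 m and y of bottle_yellow in the frame of tray between -0.035 and 0.035 m and x of bottle_blue in the frame of tray between -0.105 and 0.105 m and y of bottle_blue in the frame of tray between -0.035 and 0.035 m), for 0.2 s.
At the end, for the whole second after the job is handed in: The jar stands upright on the balance's pan within 15 mm of its middle, and each bottle stands upright on the disc of its own cap colour within 12 mm of the disc's middle; all are released and at rest (horizontal distance between jar and balance below 0.015 m and z of jar in the frame of balance between 0.036 and 0.046 m and angle between jar's own z axis and vertical below 0.15 rad and linear speed of each of jar, bottle_red, bottle_yellow, bottle_blue below 0.02 m/s and angular speed of each of jar, bottle_red, bottle_yellow, bottle_blue below 0.2 rad/s and contact force between the fingers and jar below 0.1 N and horizontal distance between bottle_red and disc_red below 0.012 m and z of bottle_red in the frame of disc_red below 0.008 m and angle between each of bottle_red, bottle_yellow, bottle_blue's own z axis and vertical below 0.1 rad and contact force between the fingers and bottle_red below 0.1 N and horizontal distance between bottle_yellow and disc_yellow below 0.012 m and z of bottle_yellow in the frame of disc_yellow below 0.008 m and contact force between the fingers and bottle_yellow below 0.1 N and horizontal distance between bottle_blue and disc_blue below 0.012 m and z of bottle_blue in the frame of disc_blue below 0.008 m and contact force between the fingers and bottle_blue below 0.1 N); the robot touches nothing.
It fails at once if a bottle or the jar is tipped over (by more than about 35 degrees) (angle between any of bottle_red, bottle_yellow, bottle_blue, jar's own z axis and vertical above 0.6 rad).
It fails at once if a bottle or the jar is dropped (falls free faster than 0.8 m/s, about 3 cm) ((linear speed of bottle_red above 0.8 m/s and contact force between the fingers and bottle_red below 0.05 N) or (linear speed of bottle_yellow above 0.8 m/s and contact force between the fingers and bottle_yellow below 0.05 N) or (linear speed of bottle_blue above 0.8 m/s and contact force between the fingers and bottle_blue below 0.05 N) or (linear speed of jar above 0.8 m/s and contact force between the fingers and jar below 0.05 N)).
It also fails if it takes over 149 s, if anything falls off the work surface, if the arm or the gripper's body presses on something with over 40 N, if the wrist force passes 120 N, or if a joint passes its speed limit or range.

ROBOT

A 6-joint arm with a two-finger parallel gripper is mounted at the origin on the work surface. World frame = base frame: x ahead of the robot, y to its left, z up, the work surface at z = 0. Lengths are in m, angles in rad, forces in N, time in s.
With the tool pointing down it reaches from about 0.3 to 1 m from the base axis. Payload 5.1 kg.
Tool frame: the origin (TCP) lies on the centre line of the jaws, within the pads' length; the fingertips stand 22 mm ahead of it and the grasp point (between the pads) lies 3 mm ahead of it; z points along the fingers, y is the line along which they close (so a half turn about z gives the same grasp; the last joint's range is limited). The gripper opens to 95 mm and grips with 3 to 60 N. Pads are 20 mm wide; open, the fingers measure 119 mm over their backs; the gripper's body (75 mm by 180 mm) begins 59 mm behind the grasp point.
Start: joints at [-1.429, 0.124, 1.65, -0, 1.367, -0.083], TCP at [0.145, -0.634, 0.237] pointing down, gripper open.
Joint ranges: [-2.61, 2.61], [-1.02, 2.33], [0.03, 2.71], [-1.35, 4.49], [0.32, 2.68], [-2.91, 2.91]. Speed limits (rad/s): [2.57, 2.57, 3.14, 3.14, 3.14, 3.14].

INTERFACE

Orientations are given as a unit quaternion [w, x, y, z].
In Python, from cell import bot gives the robot as it stands.
- The arm moves only by the tool servo_tool, never from a script. Its argument "targets" is a list of rows, each a list of 3 entries, a list of its own where there are three numbers: the shift along the tool's x, y, z in cm, then the turn, a rotation vector about the tool's x, y, z in rad, then the opening, from 0 (shut) to 1 (fully open). A call has exactly 10 rows; each row is the pose to reach, as a shift and turn from the pose commanded when the call began, along the tool's axes at that moment; what a row does not reach only later rows make up. A row lasts 1/10 s, in which the tool goes at most 50 mm and 8.59 degrees, less where a joint would pass 70% of its speed; a pose out of reach is approached as far as the arm can. A call with a gripper value outside its range is refused whole. The fingers move at their own pace and stop on an object; the grip force is fixed at half the most. Time passes only in rows, so rows that repeat a pose let the fingers close, or fill a call up. It gives the time, the measured TCP pose, the force, the opening and the grip force at its end, in the units of the state.
- bot.observe(): the state, without advancing time (a new reading comes with each control period).
- bot.capture(name): name is "scene" or "top" or "wrist"; returns a dict with "image" (400x640x3 uint8, red, green, blue), "fx", "fy", "cx", "cy" (pixels), "cam_to_world" (4x4, takes a point from camera to world coordinates); the wrist camera has in their place "mount" (4x4, takes a point from camera to tool coordinates, whose origin is the TCP and whose axes are the flange's). Camera axes: x right, y down, z forward; pixel columns grow to the right and rows downward; lengths in m; the calibration is good to about 2 mm. A picture is of the moment at which its call begins: read the wrist's pose just before it. There is no depth.
- bot.job_done(): hands the job in; it is judged then, once.
The state is a dict: "time": time; "q": joint angles; "joint_velocities": joint speeds; "effort": joint torques, N m; "eef_pos": TCP position; "eef_rot": TCP orientation; "wrist_force": force on the tool from outside, world axes, zero at the start; "moment": the same for the moment, N m; "opening": opening from 0.0 (shut) to 1.0 (fully open); "grasp_force": force on a finger pad.
Only numpy, scipy, OpenCV 4.12 (cv2) and the standard library are available. Lean on these libraries where they do the work, as an engineer would, in place of code of your own. Each camera call takes 0.05 s, during which the arm holds its last target. There are 200 camera calls.

## Working session

There is one attempt and no reset: what is moved stays moved. The work goes in short steps, Python scripts to look and compute and a tool call to move; the robot and the scene stay as the last step left them, time stands still between calls to the robot, and variables do not carry over. Pictures are saved under pics/ and viewed, at most 14 in all, crops included, and the job is handed in when it is done.

Besides the shell and the picture viewer there is one more tool, called as name([rows], argument=value, ...), one row to a line, values as JSON. servo_tool: Moves the arm, as the interface text tells. Its arguments: {"type":"object","properties":{"targets":{"type":"array","items":{"type":"array"}}},"required":["targets"]}

```bash
mkdir -p pics; ls; python3 - <<'E'
from cell import bot
import cv2,json
print({k:v for k,v in bot.observe().items()})
for n in("scene","top"):
    c=bot.capture(n); cv2.imwrite(f"pics/{n}0.png",c["image"][:,:,::-1])
    print(n,c["fx"],c["fy"],c["cx"],c["cy"],c["cam_to_world"])
E
```

```text
pics
{'time': 0.0, 'q': array([-1.42860431e+00,  1.24528789e-01,  1.65170860e+00,  4.41964112e-05,
        1.36748487e+00, -8.26163145e-02]), 'joint_velocities': array([-8.63904324e-05, -9.96580653e-04, -6.95222262e-04,  7.01081476e-04,
        7.08092737e-04, -1.10021979e-03]), 'effort': array([-8.53537713e-04, -4.17600882e+01, -3.59934747e+01,  7.73869688e-02,
        4.93344117e-02, -1.89165735e-04]), 'eef_pos': array([ 0.14478377, -0.63304467,  0.23535123]), 'eef_rot': array([-1.06497194e-03,  9.93689240e-01,  1.12163095e-01, -1.00847150e-05]), 'wrist_force': array([-0.80129469, -0.25391691, -0.41745094]), 'moment': array([-0.02039778,  0.02106097, -0.03522677]), 'grasp_force': 0.0, 'opening': 1.0012070828556305}
scene 442.3524384830508 442.3524384830508 321.24034277899176 186.28050670698534 [[-0.51748706  0.52522747 -0.67553182  1.13561113]
 [ 0.85560906  0.32853265 -0.39999929  0.36155421]
 [ 0.01184364 -0.78498561 -0.61940078  0.61316992]
 [ 0.          0.          0.          1.        ]]
top 443.17018942662236 443.17018942662236 324.95526400507 199.8329567286444 [[-0.02850535 -0.99530283  0.09251873  0.44728508]
 [-0.99954254  0.02931743  0.00743    -0.02106107]
 [-0.01010751 -0.09226461 -0.99568322  0.90442443]
 [ 0.          0.          0.          1.        ]]
```

View pics/scene0.png

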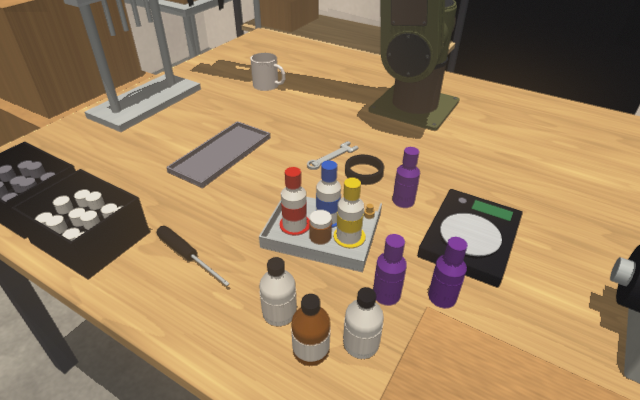

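View pics/top0.png

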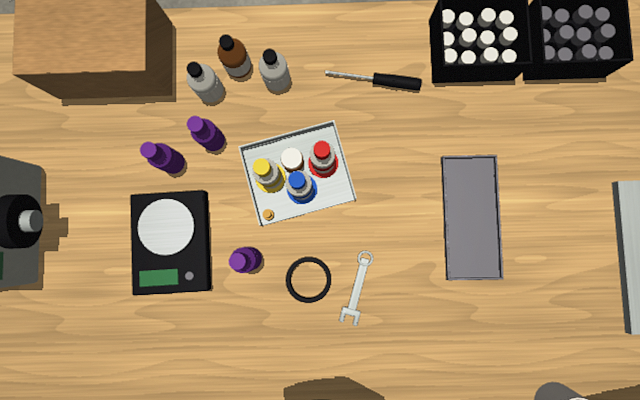

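The top view has the rack in the middle (240–355, 122–225). Red cap is at (321,149), blue at (298,180), yellow at (262,165), and the jar lid at (291,158). The tray is on the right (442–502, 156–280) and the balance pan on the left at (166,227). There are also purple look-alikes and a brass fitting at (268,214).

```bash
cat > h.py <<'E'
from cell import bot
import cv2, numpy as np
from scipy.spatial.transform import Rotation as R
def ray(c,T,uv,z):
    d=T[:3,:3]@np.array([(uv[0]-c["cx"])/c["fx"],(uv[1]-c["cy"])/c["fy"],1.]); o=T[:3,3]
    return (o+d*(z-o[2])/d[2])[:3]
def blobs(m,amin=40):
    cs,_=cv2.findContours(m.astype(np.uint8),cv2.RETR_EXTERNAL,cv2.CHAIN_APPROX_NONE)
    return sorted([c for c in cs if cv2.contourArea(c)>amin],key=cv2.contourArea,reverse=True)
def wrist(name=None):
    s=bot.observe(); c=bot.capture("wrist")
    q=s["eef_rot"]; T=np.eye(4); T[:3,:3]=R.from_quat(q[[1,2,3,0]]).as_matrix(); T[:3,3]=s["eef_pos"]
    if name: cv2.imwrite(f"pics/{name}.png",c["image"][:,:,::-1])
    return c,T@np.array(c["mount"])
def colmask(img,col):
    H=cv2.cvtColor(img,cv2.COLOR_RGB2HSV); h,s,v=[H[...,i].astype(int) for i in range(3)]
    k=(s>130)&(v>80)
    return k&{"red":(h<6)|(h>172),"yellow":(h>22)&(h<34),"blue":(h>105)&(h<125)}[col]
def go(p,yaw=None):
    "shift cm (tool) and rotvec to bring TCP to p, tool y-axis along world yaw (mod pi)"
    s=bot.observe(); M=R.from_quat(s["eef_rot"][[1,2,3,0]])
    sh=M.inv().apply(np.array(p)-s["eef_pos"])*100; rv=None
    if yaw is not None:
        best=None
        for k in(-1,0,1):
            y=np.array([np.cos(yaw+k*np.pi),np.sin(yaw+k*np.pi),0]); z=np.array([0,0,-1.]); x=np.cross(y,z)
            r=(M.inv()*R.from_matrix(np.c_[x,y,z])).as_rotvec()
            if best is None or np.linalg.norm(r)<np.linalg.norm(best): best=r
        rv=best.round(3)
    print("at",s["eef_pos"].round(4),"t",round(s["time"],1),"shift",sh.round(2),"rot",rv,"open",round(s["opening"],2),"g",round(s["grasp_force"],1))
E
python3 - <<'E'
from h import *
c=bot.capture("top"); T=np.array(c["cam_to_world"]); im=c["image"]
for col in("red","yellow","blue"):
    for b in blobs(colmask(im,col),25)[:4]:
        x,y,w,h=cv2.boundingRect(b); (u,v),r=cv2.minEnclosingCircle(b)
        print(col,(x,y,w,h),cv2.contourArea(b),"circ",round(u,1),round(v,1),round(r,1))
H=cv2.cvtColor(im,cv2.COLOR_RGB2HSV).astype(int)
m=np.zeros(im.shape[:2],bool);m[140:295,425:520]=1
tr=blobs(m&(H[...,1]<50),500)[0]; r=cv2.minAreaRect(tr); bx=cv2.boxPoints(r)
P=np.array([ray(c,T,p,0.016)[:2] for p in bx]); print("tray",bx.round(1).tolist(),P.round(4).tolist(),P.mean(0),[np.linalg.norm(P[i]-P[i-1]).round(4) for i in range(4)])
m[:]=0;m[190:262,130:205]=1
pn=blobs(m&(H[...,2]>140)&(H[...,1]<60),500)[0]; e=cv2.fitEllipse(pn)
print("pan",e,ray(c,T,e[0],.041), "diam",e[1][0]/c["fx"]*.865)
m[:]=0;m[110:235,230:365]=1
k=blobs(m&(H[...,1]<60),300)
hull=cv2.convexHull(np.vstack(k)); bx=cv2.boxPoints(cv2.minAreaRect(hull))
P=np.array([ray(c,T,p,0.02)[:2] for p in bx]); print("rack",bx.round(1).tolist(),P.round(4).tolist(),[np.linalg.norm(P[i]-P[i-1]).round(4) for i in range(4)])
for n,p in dict(red=(321,149),yel=(262,165),blu=(297.5,180),lid=(291,158)).items(): print(n,ray(c,T,p,.139 if n!="lid" else .058))
cv2.imwrite("pics/topz.png",cv2.resize(im[115:235,230:370][:,:,::-1],None,fx=5,fy=5,interpolation=cv2.INTER_CUBIC))
E
```

```text
red (314, 141, 16, 17) 196.0 circ 321.3 148.9 8.4
red (309, 155, 29, 23) 138.5 circ 322.8 163.0 14.7
yellow (253, 159, 18, 18) 216.5 circ 261.5 167.5 9.3
yellow (256, 165, 30, 28) 151.0 circ 270.2 177.6 14.9
blue (289, 171, 16, 17) 193.5 circ 296.4 179.2 8.5
blue (287, 178, 30, 26) 119.5 circ 301.7 189.2 14.8
tray [[439.70001220703125, 156.1999969482422], [496.29998779296875, 153.1999969482422], [502.8999938964844, 278.70001220703125], [446.3999938964844, 281.70001220703125]] [[0.6118, -0.2495], [0.6144, -0.3641], [0.3633, -0.361], [0.3606, -0.2494]] [ 0.48754707 -0.30597289] [np.float64(0.2512), np.float64(0.1146), np.float64(0.2511), np.float64(0.1116)]
pan ((165.3824920654297, 226.46804809570312), (54.44677734375, 56.197608947753906), 44.55366516113281) [0.48447065 0.2983977  0.041     ] diam 0.10627172929496359
rack [[236.8000030517578, 146.10000610351562], [334.3999938964844, 119.0], [356.70001220703125, 199.3000030517578], [259.1000061035156, 226.39999389648438]] [[0.6443, 0.1615], [0.6943, -0.0385], [0.5287, -0.0782], [0.48, 0.1185]] [np.float64(0.1697), np.float64(0.2062), np.float64(0.1703), np.float64(0.2026)]
red [ 0.60809047 -0.01096841  0.139     ]
yel [0.58284292 0.09302981 0.139     ]
blu [0.55451945 0.03149643 0.139     ]
lid [0.60920111 0.04867032 0.058     ]
```

View pics/topz.png

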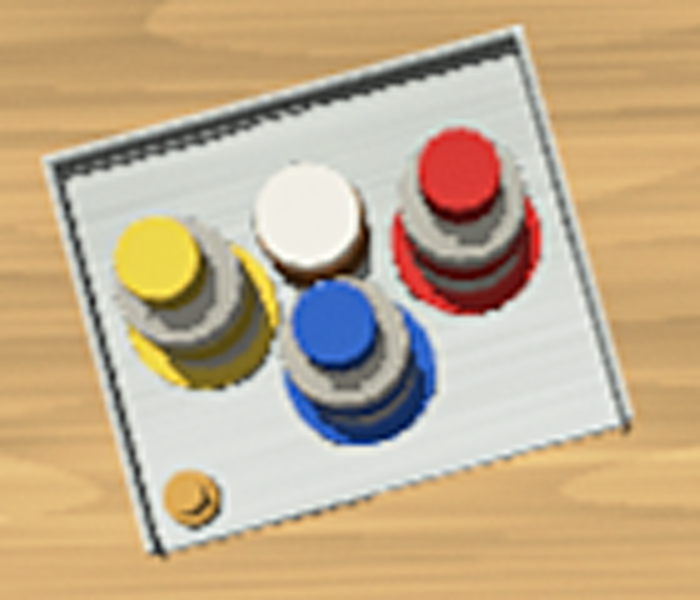

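The crop confirms the layout. Cap tops are at about red (322,149), yellow (261,167) and blue (297,179), and their spacings match 69/69/112 mm. I'll move above the rack for a close look.

```bash
python3 -c "
from h import *
go([.56,.04,.36],.25)"
```

```text
at [ 0.1448 -0.6332  0.2357] t 0.1 shift [ 55.48 -56.39 -12.34] rot [-1.000e-03  1.000e-03  1.546e+00] open 1.0 g 0.0
```

servo_tool([
  [[5,-5,-1.5],[0,0,-0.14],0.65],
  [[9,-9,-3],[0,0,-0.28],0.65],
  [[13,-13,-5],[0,0,-0.42],0.65],
  [[17,-17,-6],[0,0,-0.56],0.65],
  [[21,-21,-7],[0,0,-0.7],0.65],
  [[25,-25,-8],[0,0,-0.84],0.65],
  [[29,-29,-9],[0,0,-0.98],0.65],
  [[33,-33,-10],[0,0,-1.12],0.65],
  [[37,-37.5,-11],[0,0,-1.26],0.65],
  [[41,-41.5,-12],[0,0,-1.4],0.65],
])

```text
time: 1.15
eef_pos: [0.4034, -0.2167, 0.3403]
eef_rot: [0.0, 0.686, 0.728, 0.0]
wrist_force: [0.9, -0.5, -0.2]
opening: 0.648
grasp_force: 0.0
```

```bash
python3 -c "
from h import *
go([.56,.04,.36],.25);print(bot.observe()['q'])"
```

```text
at [ 0.4034 -0.2167  0.3403] t 1.1 shift [24.69 17.16 -1.97] rot [ 0.     0.    -0.191] open 0.65 g 0.0
[-6.10188743e-01 -3.58735831e-01  1.91961238e+00 -6.28729823e-06
  1.58031453e+00 -6.69602941e-01]
```

servo_tool([
  [[4,3,0],[0,0,-0.1],0.65],
  [[8,6,-0.5],[0,0,-0.15],0.65],
  [[12,9,-1],[0,0,-0.19],0.65],
  [[16,11,-1.5],[0,0,-0.19],0.65],
  [[20,14,-2],[0,0,-0.19],0.65],
  [[23,16,-2],[0,0,-0.19],0.65],
  [[24.5,17,-2],[0,0,-0.19],0.65],
  [[24.5,17,-2],[0,0,-0.19],0.65],
  [[24.5,17,-2],[0,0,-0.19],0.65],
  [[24.5,17,-2],[0,0,-0.19],0.65],
])

```text
time: 2.15
eef_pos: [0.5591, 0.034, 0.36]
eef_rot: [0.0, 0.616, 0.787, -0.0]
wrist_force: [-0.4, 0.6, 0.8]
opening: 0.649
grasp_force: 0.0
```

```bash
python3 -c "
from h import *
go([.56,.04,.36],.25)
c,T=wrist('w1')
print(np.array(c['mount']).round(3),c['fx'])
for col in('red','yellow','blue'):
    for b in blobs(colmask(c['image'],col),100)[:3]:
        (u,v),r=cv2.minEnclosingCircle(b); print(col,cv2.boundingRect(b),cv2.contourArea(b),round(u,1),round(v,1),round(r,1),ray(c,T,(u,v),.139).round(4))
"
```

```text
at [0.5591 0.034  0.36  ] t 2.1 shift [0.56 0.23 0.  ] rot [-0.     0.    -0.008] open 0.65 g 0.0
[[-0.    -0.958 -0.287  0.082]
 [ 1.    -0.     0.    -0.   ]
 [-0.    -0.287  0.958 -0.147]
 [ 0.     0.     0.     1.   ]] 279.22907131699037
red (330, 207, 21, 24) 359.0 338.7 218.4 12.0 [ 0.605  -0.0064  0.139 ]
red (317, 181, 32, 27) 330.5 332.5 196.5 15.9 [0.5884 0.0223 0.139 ]
blue (301, 169, 21, 23) 343.5 311.4 179.9 11.3 [0.5549 0.0378 0.139 ]
blue (295, 151, 33, 21) 116.0 310.8 166.0 16.5 [0.5496 0.0558 0.139 ]
```

View pics/w1.png

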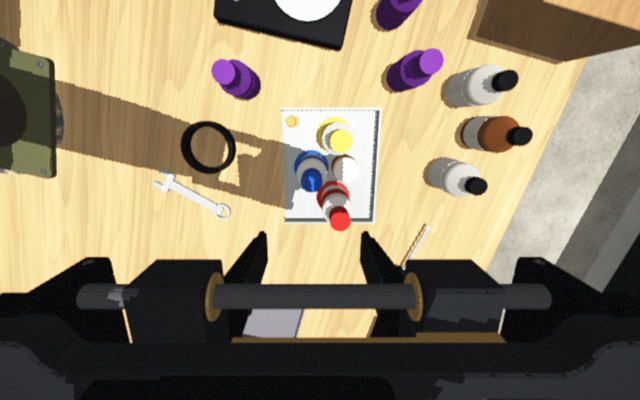

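The wrist view puts the red cap end at (339,220) and the blue at (311,181). After cap-side correction both agree with the top view to about 3 mm. Next is the blue bottle.

```bash
python3 -c "
from h import *
go([.555,.033,.129],.25)"
```

```text
at [0.5591 0.0339 0.3601] t 2.2 shift [ 1.000e-02 -4.100e-01  2.311e+01] rot [-0.     0.    -0.008] open 0.65 g 0.0
```

servo_tool([
  [[0,-0.4,3],[0,0,0],0.65],
  [[0,-0.4,7],[0,0,0],0.65],
  [[0,-0.4,11],[0,0,0],0.65],
  [[0,-0.4,15],[0,0,0],0.65],
  [[0,-0.4,18],[0,0,0],0.65],
  [[0,-0.4,20.5],[0,0,0],0.65],
  [[0,-0.4,22],[0,0,0],0.65],
  [[0,-0.4,23],[0,0,0],0.65],
  [[0,-0.4,23.1],[0,0,0],0.65],
  [[0,-0.4,23.1],[0,0,0],0.65],
])

```text
time: 3.2
eef_pos: [0.5564, 0.034, 0.1302]
eef_rot: [0.001, 0.616, 0.788, 0.001]
wrist_force: [-0.3, 0.5, 0.7]
opening: 0.651
grasp_force: 0.0
```

```bash
python3 -c "
from h import *
go([.555,.033,.129],.25)
c,T=wrist('w2')
print(bot.observe()['wrist_force'])
b=blobs(colmask(c['image'],'blue'),100)
for x in b[:2]: print(cv2.boundingRect(x))
"
```

```text
at [0.5564 0.034  0.1302] t 3.2 shift [-0.06 -0.16  0.12] rot [ 0.002  0.    -0.006] open 0.65 g 0.0
[-0.89706408 -0.39310729  0.80413969]
(287, 228, 52, 56)
(281, 175, 61, 41)
```

View pics/w2.png

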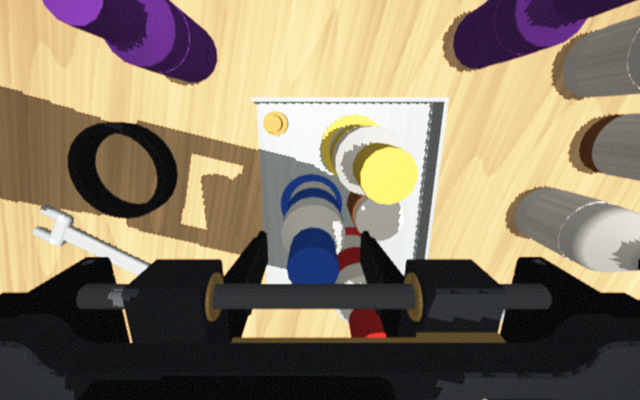

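```bash
python3 -c "
from h import *
c,T=wrist()
for n,p in dict(b=(314,262),y=(388,175)).items(): print(n,ray(c,T,p,.139))
for x in blobs(colmask(c['image'],'yellow'),100)[:2]: print(cv2.boundingRect(x))
"
```

```text
b [0.55494422 0.04067522 0.139     ]
y [0.57930109 0.0969251  0.139     ]
(353, 144, 63, 60)
(321, 122, 46, 53)
```

The blue cap is centred between the fingers (cap column 314, finger midpoint about 314). Closing and lifting.

servo_tool([
  [[0,0,0],[0,0,0],0.0],
  [[0,0,0],[0,0,0],0.0],
  [[0,0,0],[0,0,0],0.0],
  [[0,0,0],[0,0,0],0.0],
  [[0,0,0],[0,0,0],0.0],
  [[0,0,-1],[0,0,0],0.0],
  [[0,0,-2.5],[0,0,0],0.0],
  [[0,0,-4.5],[0,0,0],0.0],
  [[0,0,-6.5],[0,0,0],0.0],
  [[0,0,-8],[0,0,0],0.0],
])

```text
time: 4.3
eef_pos: [0.5563, 0.0342, 0.2118]
eef_rot: [0.001, 0.616, 0.788, 0.001]
wrist_force: [-0.0, 0.4, -2.3]
opening: 0.309
grasp_force: 30.0
```

```bash
python3 -c "
from h import *
go([.415,-.306,.21]);go([.415,-.306,.125])"
```

```text
at [0.5563 0.0342 0.2118] t 4.3 shift [-29.6  -21.93   0.14] rot None open 0.31 g 30.0
at [0.5563 0.0342 0.2118] t 4.3 shift [-29.6  -21.95   8.64] rot None open 0.31 g 30.0
```

servo_tool([
  [[-1.6,-1.2,0],[0,0,0],0.0],
  [[-4.8,-3.5,0],[0,0,0],0.0],
  [[-8.4,-6.2,0],[0,0,0],0.0],
  [[-12,-8.9,0],[0,0,0],0.0],
  [[-15.6,-11.6,0],[0,0,0],0.0],
  [[-19.2,-14.2,0],[0,0,0],0.0],
  [[-22.8,-16.9,0],[0,0,0],0.0],
  [[-26,-19.3,0],[0,0,0],0.0],
  [[-28.5,-21.1,0.5],[0,0,0],0.0],
  [[-29.6,-22,1.5],[0,0,0],0.0],
])

```text
time: 5.3
eef_pos: [0.4132, -0.3088, 0.1957]
eef_rot: [0.002, 0.617, 0.787, -0.0]
wrist_force: [0.1, 1.0, -2.0]
opening: 0.311
grasp_force: 30.0
```

```bash
python3 -c "
from h import *
go([.415,-.306,.125])"
```

```text
at [ 0.4132 -0.3088  0.1957] t 5.3 shift [0.25 0.23 7.07] rot None open 0.31 g 30.0
```

servo_tool([
  [[0.2,0.2,1.5],[0,0,0],0.0],
  [[0.2,0.2,3],[0,0,0],0.0],
  [[0.2,0.2,4.5],[0,0,0],0.0],
  [[0.2,0.2,5.8],[0,0,0],0.0],
  [[0.2,0.2,6.5],[0,0,0],0.0],
  [[0.2,0.2,6.8],[0,0,0],0.0],
  [[0.2,0.2,7],[0,0,0],0.0],
  [[0.2,0.2,7],[0,0,0],0.0],
  [[0.2,0.2,7],[0,0,0],0.0],
  [[0.2,0.2,7],[0,0,0],0.0],
])

```text
time: 6.3
eef_pos: [0.4154, -0.304, 0.1246]
eef_rot: [0.001, 0.616, 0.788, -0.0]
wrist_force: [0.1, -1.2, -3.0]
opening: 0.308
grasp_force: 30.0
```

```bash
python3 -c "
from h import *
go([.415,-.306,.27]);go([.607,-.011,.27]);print(bot.observe()['wrist_force'])"
```

```text
at [ 0.4154 -0.304   0.1246] t 6.3 shift [ -0.2   -0.08 -14.54] rot None open 0.31 g 30.0
at [ 0.4154 -0.304   0.1246] t 6.3 shift [ 23.79  25.68 -14.54] rot None open 0.31 g 30.0
[ 0.0579128  -1.24963585 -3.04807741]
```

servo_tool([
  [[0,0,0.2],[0,0,0],0.0],
  [[0,0,0.3],[0,0,0],0.0],
  [[0,0,0.3],[0,0,0],0.65],
  [[0,0,0.3],[0,0,0],0.65],
  [[0,0,0.3],[0,0,0],0.65],
  [[0,0,0.3],[0,0,0],0.65],
  [[0,0,-2],[0,0,0],0.65],
  [[0,0,-6],[0,0,0],0.65],
  [[0,0,-10],[0,0,0],0.65],
  [[3,3,-14],[0,0,0],0.65],
])

```text
time: 7.3
eef_pos: [0.4331, -0.2744, 0.2604]
eef_rot: [0.001, 0.618, 0.786, -0.001]
wrist_force: [0.3, 0.1, -0.4]
opening: 0.65
grasp_force: 0.0
```

```bash
python3 -c "
from h import *
go([.607,-.011,.24],.25)
c=bot.capture('top');T=np.array(c['cam_to_world'])
for x in blobs(colmask(c['image'],'blue'),25)[:4]: 
  u,v,w,h=cv2.boundingRect(x); print((u,v,w,h),ray(c,T,(u+w/2,v+h/2),.134),ray(c,T,(u+w/2,v+h/2),.009))
"
```

```text
at [ 0.4331 -0.2744  0.2604] t 7.3 shift [21.48 23.13  2.  ] rot [-0.     0.002 -0.011] open 0.65 g 0.0
(287, 175, 30, 29) [0.5382159  0.02434206 0.134     ] [0.55296927 0.03170863 0.009     ]
(486, 247, 17, 16) [ 0.41506352 -0.30401106  0.134     ] [ 0.40983562 -0.34991919  0.009     ]
```

servo_tool([
  [[3,3.2,0],[0,0,0],0.65],
  [[6.2,6.7,0],[0,0,0],0.65],
  [[9.4,10.2,0],[0,0,0],0.65],
  [[12.6,13.6,0.5],[0,0,0],0.65],
  [[15.8,17,1],[0,0,0],0.65],
  [[18.6,20,1.5],[0,0,0],0.65],
  [[20.5,22,2],[0,0,0],0.65],
  [[21.4,23.1,2],[0,0,0],0.65],
  [[21.4,23.1,2],[0,0,0],0.65],
  [[21.4,23.1,2],[0,0,0],0.65],
])

```text
time: 8.35
eef_pos: [0.6061, -0.0098, 0.2384]
eef_rot: [0.0, 0.616, 0.788, -0.0]
wrist_force: [0.0, -0.2, 0.3]
opening: 0.65
grasp_force: 0.0
```

```bash
python3 -c "
from h import *
go([.607,-.011,.130],.25)"
```

```text
at [ 0.6061 -0.0098  0.2384] t 8.3 shift [-0.13  0.06 10.84] rot [-0.     0.    -0.006] open 0.65 g 0.0
```

servo_tool([
  [[-0.1,0.1,3],[0,0,0],0.65],
  [[-0.1,0.1,6],[0,0,0],0.65],
  [[-0.1,0.1,9],[0,0,0],0.65],
  [[-0.1,0.1,10.5],[0,0,0],0.65],
  [[-0.1,0.1,10.8],[0,0,0],0.65],
  [[-0.1,0.1,10.8],[0,0,0],0.0],
  [[-0.1,0.1,10.8],[0,0,0],0.0],
  [[-0.1,0.1,10.8],[0,0,0],0.0],
  [[-0.1,0.1,10.8],[0,0,0],0.0],
  [[-0.1,0.1,10.8],[0,0,0],0.0],
])

```text
time: 9.35
eef_pos: [0.6081, -0.0098, 0.1314]
eef_rot: [0.001, 0.616, 0.788, 0.0]
wrist_force: [0.1, -0.3, 1.4]
opening: 0.31
grasp_force: 30.0
```

```bash
python3 -c "
from h import *
go([.607,-.011,.21]);go([.4875,-.306,.21])"
```

```text
at [ 0.6081 -0.0098  0.1314] t 9.3 shift [-0.1  -0.13 -7.86] rot None open 0.31 g 30.0
at [ 0.6081 -0.0098  0.1314] t 9.3 shift [-25.83 -18.86  -7.88] rot None open 0.31 g 30.0
```

servo_tool([
  [[0,0,-1.5],[0,0,0],0.0],
  [[0,0,-4],[0,0,0],0.0],
  [[0,0,-6.5],[0,0,0],0.0],
  [[-1.3,-1,-8],[0,0,0],0.0],
  [[-4,-3,-8],[0,0,0],0.0],
  [[-7.5,-5.5,-8],[0,0,0],0.0],
  [[-11.2,-8.2,-8],[0,0,0],0.0],
  [[-15,-11,-8],[0,0,0],0.0],
  [[-18.7,-13.7,-8],[0,0,0],0.0],
  [[-22,-16.1,-8],[0,0,0],0.0],
])

```text
time: 10.35
eef_pos: [0.5023, -0.2645, 0.2105]
eef_rot: [-0.0, 0.616, 0.788, -0.0]
wrist_force: [0.7, 0.1, -2.1]
opening: 0.31
grasp_force: 30.0
```

```bash
python3 -c "
from h import *
go([.4875,-.306,.124])"
```

```text
at [ 0.5023 -0.2645  0.2105] t 10.3 shift [-3.67 -2.43  8.65] rot None open 0.31 g 30.0
```

servo_tool([
  [[-2,-1.4,0.5],[0,0,0],0.0],
  [[-3.3,-2.2,1.5],[0,0,0],0.0],
  [[-3.7,-2.4,3],[0,0,0],0.0],
  [[-3.7,-2.4,5],[0,0,0],0.0],
  [[-3.7,-2.4,6.8],[0,0,0],0.0],
  [[-3.7,-2.4,7.8],[0,0,0],0.0],
  [[-3.7,-2.4,8.2],[0,0,0],0.0],
  [[-3.7,-2.4,8.4],[0,0,0],0.0],
  [[-3.7,-2.4,8.5],[0,0,0],0.0],
  [[-3.7,-2.4,8.5],[0,0,0],0.0],
])

```text
time: 11.35
eef_pos: [0.4908, -0.3041, 0.1264]
eef_rot: [0.001, 0.616, 0.788, 0.0]
wrist_force: [-1.1, -0.7, 0.4]
opening: 0.307
grasp_force: 30.0
```

```bash
python3 -c "
from h import *
go([.4875,-.306,.124]);go([.58,.096,.24]);print(bot.observe()['wrist_force'])"
```

```text
at [ 0.4908 -0.3041  0.1264] t 11.3 shift [-0.1  -0.37  0.24] rot None open 0.31 g 30.0
at [ 0.4908 -0.3041  0.1264] t 11.3 shift [ 36.65  18.35 -11.39] rot None open 0.31 g 30.0
[-1.09087983 -0.68779499  0.36048769]
```

servo_tool([
  [[0,0,0],[0,0,0],0.65],
  [[0,0,0],[0,0,0],0.65],
  [[0,0,0],[0,0,0],0.65],
  [[0,0,0],[0,0,0],0.65],
  [[0,0,-2],[0,0,0],0.65],
  [[0,0,-6],[0,0,0],0.65],
  [[1.5,0.8,-10],[0,0,0],0.65],
  [[5,2.5,-11.4],[0,0,0],0.65],
  [[9,4.5,-11.4],[0,0,0],0.65],
  [[13,6.5,-11.4],[0,0,0],0.65],
])

```text
time: 12.35
eef_pos: [0.5224, -0.1611, 0.2408]
eef_rot: [0.001, 0.616, 0.787, 0.0]
wrist_force: [0.7, -0.0, -0.4]
opening: 0.655
grasp_force: 0.0
```

```bash
python3 -c "
from h import *
go([.58,.096,.24],.25)"
```

```text
at [ 0.5224 -0.1611  0.2408] t 12.3 shift [23.57 11.77  0.07] rot [ 0.002  0.002 -0.007] open 0.65 g 0.0
```

servo_tool([
  [[4,2,0],[0,0,0],0.65],
  [[8,4,0],[0,0,0],0.65],
  [[12,6,0],[0,0,0],0.65],
  [[16,8,0],[0,0,0],0.65],
  [[19.5,9.8,0],[0,0,0],0.65],
  [[22,11,0],[0,0,0],0.65],
  [[23.5,11.7,0],[0,0,0],0.65],
  [[23.5,11.8,0],[0,0,0],0.65],
  [[23.5,11.8,2],[0,0,0],0.65],
  [[23.5,11.8,4.5],[0,0,0],0.65],
])

```text
time: 13.35
eef_pos: [0.5807, 0.0933, 0.1957]
eef_rot: [0.002, 0.616, 0.788, 0.001]
wrist_force: [-0.3, -0.5, -0.6]
opening: 0.65
grasp_force: 0.0
```

```bash
python3 -c "
from h import *
go([.58,.096,.130],.25)"
```

```text
at [0.5807 0.0933 0.1957] t 13.3 shift [ 0.29 -0.02  6.57] rot [ 0.004  0.001 -0.007] open 0.65 g 0.0
```

servo_tool([
  [[0.3,0,3],[0,0,0],0.65],
  [[0.3,0,5],[0,0,0],0.65],
  [[0.3,0,6.3],[0,0,0],0.65],
  [[0.3,0,6.5],[0,0,0],0.65],
  [[0.3,0,6.5],[0,0,0],0.0],
  [[0.3,0,6.5],[0,0,0],0.0],
  [[0.3,0,6.5],[0,0,0],0.0],
  [[0.3,0,6.5],[0,0,0],0.0],
  [[0.3,0,6.5],[0,0,0],0.0],
  [[0.3,0,6.5],[0,0,0],0.0],
])

```text
time: 14.35
eef_pos: [0.5793, 0.0976, 0.1302]
eef_rot: [0.001, 0.616, 0.788, 0.001]
wrist_force: [0.3, 0.8, 2.9]
opening: 0.313
grasp_force: 30.0
```

```bash
python3 -c "
from h import *
go([.56,-.306,.21])"
```

```text
at [0.5793 0.0976 0.1302] t 14.3 shift [-38.69 -11.62  -7.99] rot None open 0.31 g 30.0
```

servo_tool([
  [[0,0,-1.5],[0,0,0],0.0],
  [[0,0,-4],[0,0,0],0.0],
  [[0,0,-6.5],[0,0,0],0.0],
  [[0,0,-8.5],[0,0,0],0.0],
  [[-1.5,-0.4,-9],[0,0,0],0.0],
  [[-5,-1.5,-9],[0,0,0],0.0],
  [[-9,-2.7,-9],[0,0,0],0.0],
  [[-13,-3.9,-9],[0,0,0],0.0],
  [[-17,-5.1,-9],[0,0,0],0.0],
  [[-21,-6.3,-9],[0,0,0],0.0],
])

```text
time: 15.35
eef_pos: [0.567, -0.1238, 0.2184]
eef_rot: [-0.001, 0.616, 0.788, -0.001]
wrist_force: [-0.2, -0.0, -1.8]
opening: 0.31
grasp_force: 30.0
```

```bash
python3 -c "
from h import *
go([.56,-.306,.125])"
```

```text
at [ 0.567  -0.1238  0.2184] t 15.3 shift [-17.52  -5.06   9.34] rot None open 0.31 g 30.0
```

servo_tool([
  [[-4,-1.1,0],[0,0,0],0.0],
  [[-8,-2.3,0],[0,0,0],0.0],
  [[-12,-3.5,0],[0,0,0],0.0],
  [[-15,-4.3,0],[0,0,0],0.0],
  [[-17,-4.9,0],[0,0,0],0.0],
  [[-17.5,-5.1,1],[0,0,0],0.0],
  [[-17.5,-5.1,3],[0,0,0],0.0],
  [[-17.5,-5.1,5],[0,0,0],0.0],
  [[-17.5,-5.1,7],[0,0,0],0.0],
  [[-17.5,-5.1,8],[0,0,0],0.0],
])

```text
time: 16.35
eef_pos: [0.5597, -0.3015, 0.1358]
eef_rot: [-0.003, 0.615, 0.788, -0.0]
wrist_force: [0.5, 0.3, -3.5]
opening: 0.309
grasp_force: 30.0
```

```bash
python3 -c "
from h import *
go([.56,-.306,.125])"
```

```text
at [ 0.5597 -0.3015  0.1358] t 16.4 shift [-0.45 -0.07  1.08] rot None open 0.31 g 30.0
```

servo_tool([
  [[-0.2,0,0.6],[0,0,0],0.0],
  [[-0.3,0,1],[0,0,0],0.0],
  [[-0.3,0,1.1],[0,0,0],0.0],
  [[-0.3,0,1.1],[0,0,0],0.0],
  [[-0.3,0,1.1],[0,0,0],0.65],
  [[-0.3,0,1.1],[0,0,0],0.65],
  [[-0.3,0,1.1],[0,0,0],0.65],
  [[-0.3,0,-1],[0,0,0],0.65],
  [[-0.3,0,-5],[0,0,0],0.65],
  [[-0.3,0,-10],[0,0,0],0.65],
])

```text
time: 17.35
eef_pos: [0.5607, -0.3059, 0.2382]
eef_rot: [-0.002, 0.616, 0.788, -0.0]
wrist_force: [1.1, -0.7, 0.5]
opening: 0.645
grasp_force: 0.0
```

```bash
python3 - <<'E'
from h import *
c=bot.capture('top');T=np.array(c['cam_to_world']);im=c['image']
D={}
for col in('blue','red','yellow'):
  for x in blobs(colmask(im,col),25)[:4]:
    u,v,w,h=cv2.boundingRect(x); print(col,(u,v,w,h),ray(c,T,(u+w/2-.5,v+h/2-.5),.009 if v<230 and u<400 else .13).round(4))
H=cv2.cvtColor(im,cv2.COLOR_RGB2HSV).astype(int)
cv2.imwrite("pics/top2.png",im[100:300,100:520][:,:,::-1])
m=np.zeros(im.shape[:2],bool);m[140:180,270:315]=1
for b in blobs(m&(H[...,2]>225)&(H[...,1]<25),50)[:3]:
  e=cv2.fitEllipse(b); print("lid?",e,ray(c,T,e[0],.058))
m[:]=0;m[100:280,130:270]=1
for b in blobs(m&(H[...,0]>130)&(H[...,0]<155)&(H[...,1]>90),50): 
  u,v,w,h=cv2.boundingRect(b); print("purple",(u,v,w,h),ray(c,T,(u+9,v+9),.13).round(3))
go([.59,.04,.25],.25)
E
```

```text
blue (287, 175, 30, 29) [0.554  0.0327 0.009 ]
blue (486, 246, 16, 17) [ 0.4167 -0.3039  0.13  ]
red (309, 149, 29, 29) [ 0.6062 -0.0125  0.009 ]
red (480, 202, 21, 18) [ 0.4921 -0.3026  0.13  ]
red (463, 202, 13, 25) [ 0.487  -0.2657  0.13  ]
yellow (256, 163, 30, 30) [0.5795 0.0954 0.009 ]
yellow (479, 161, 21, 19) [ 0.5634 -0.3053  0.13  ]
yellow (462, 166, 18, 24) [ 0.5511 -0.2721  0.13  ]
lid? ((293.2976379394531, 155.92567443847656), (38.484981536865234, 46.89246368408203), 115.71998596191406) [0.61313647 0.04412993 0.058     ]
purple (140, 142, 44, 32) [0.616 0.295 0.13 ]
purple (187, 116, 38, 35) [0.66  0.211 0.13 ]
purple (229, 248, 33, 25) [0.424 0.139 0.13 ]
at [ 0.5648 -0.3085  0.2514] t 17.4 shift [33.21 10.86 -0.09] rot [ 0.009  0.01  -0.006] open 0.65 g 0.0
```

View pics/top2.png

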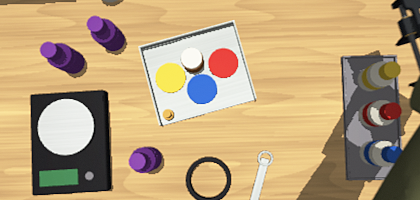

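All three bottles stand in the tray. The discs are clearly visible, and the jar lid is at about (292,156), i.e. near (0.612, 0.047). Moving above the jar.

servo_tool([
  [[3.5,1.2,0],[0,0,0],0.65],
  [[7.5,2.6,0],[0,0,0],0.65],
  [[12,4.1,0],[0,0,0],0.65],
  [[16.5,5.6,0],[0,0,0],0.65],
  [[21,7.1,0],[0,0,0],0.65],
  [[25.5,8.6,0],[0,0,0],0.65],
  [[29,9.8,0],[0,0,0],0.65],
  [[31,10.5,0],[0,0,0],0.65],
  [[31,10.9,0],[0,0,0],0.65],
  [[31,10.9,0],[0,0,0],0.65],
])

```text
time: 18.4
eef_pos: [0.5933, 0.0206, 0.2398]
eef_rot: [0.001, 0.615, 0.788, 0.0]
wrist_force: [0.3, -0.6, -0.0]
opening: 0.653
grasp_force: 0.0
```

```bash
python3 - <<'E'
from h import *
go([.612,.047,.039],.25)
c,T=wrist('w3'); im=c['image']
cv2.imwrite('pics/w3c.png',cv2.resize(im[60:300,200:460][:,:,::-1],None,fx=2.4,fy=2.4))
for col in('blue','red','yellow'):
  for x in blobs(colmask(im,col),200)[:2]:
    e=cv2.fitEllipse(x);print(col,np.round(e[0],1),np.round(e[1],1),cv2.boundingRect(x),ray(c,T,e[0],.009).round(4))
E
```

```text
at [0.5933 0.0206 0.2398] t 18.4 shift [ 2.12  2.44 20.08] rot [ 0.001  0.001 -0.005] open 0.65 g 0.0
blue [287.7 165.1] [42.8 44. ] (266, 143, 45, 45) [0.5537 0.0343 0.009 ]
red [316.8 204.1] [39.9 41.9] (296, 184, 43, 41) [ 0.6056 -0.0097  0.009 ]
```

View pics/w3c.png

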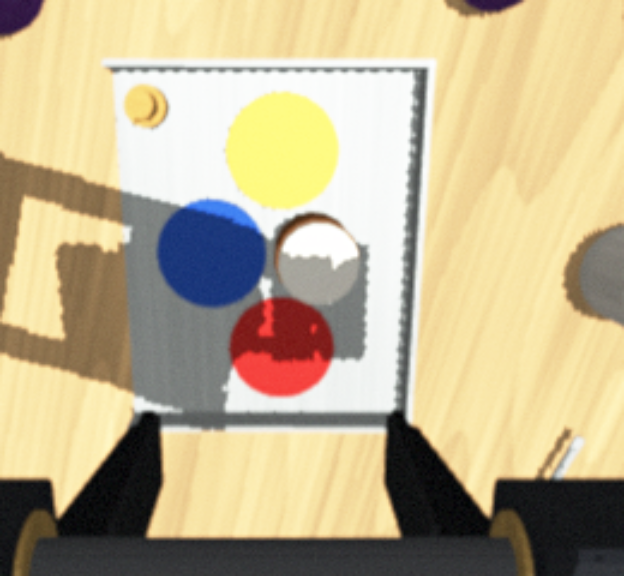

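```bash
python3 - <<'E'
from h import *
c,T=wrist()
p=ray(c,T,(332.5,169.6),.058);print(p)
go([p[0],p[1],.2],.25)
E
```

```text
[0.60865794 0.04986821 0.058     ]
at [0.593  0.0195 0.2395] t 18.5 shift [2.57 2.25 3.95] rot [ 0.     0.    -0.007] open 0.65 g 0.0
```

servo_tool([
  [[1,1,2],[0,0,0],0.7],
  [[2.5,2.2,4],[0,0,0],0.7],
  [[2.5,2.2,7],[0,0,0],0.7],
  [[2.5,2.2,10],[0,0,0],0.7],
  [[2.5,2.2,13],[0,0,0],0.7],
  [[2.5,2.2,15],[0,0,0],0.7],
  [[2.5,2.2,17],[0,0,0],0.7],
  [[2.5,2.2,18.5],[0,0,0],0.7],
  [[2.5,2.2,19.5],[0,0,0],0.7],
  [[2.5,2.2,20],[0,0,0],0.7],
])

```text
time: 19.5
eef_pos: [0.6078, 0.0495, 0.0385]
eef_rot: [-0.0, 0.616, 0.788, -0.0]
wrist_force: [0.3, -0.5, -0.3]
opening: 0.705
grasp_force: 0.0
```

```bash
python3 -c "
from h import *
go([.609,.049,.039],.25);print(bot.observe()['wrist_force'])"
```

```text
at [0.6078 0.0495 0.0385] t 19.5 shift [-0.07  0.1  -0.05] rot [-0.001 -0.    -0.007] open 0.71 g 0.0
[ 0.30766083 -0.49024274 -0.33445404]
```

servo_tool([
  [[0,0,0],[0,0,0],0.0],
  [[0,0,0],[0,0,0],0.0],
  [[0,0,0],[0,0,0],0.0],
  [[0,0,0],[0,0,0],0.0],
  [[0,0,0],[0,0,0],0.0],
  [[0,0,-1.5],[0,0,0],0.0],
  [[0,0,-5],[0,0,0],0.0],
  [[0,0,-9],[0,0,0],0.0],
  [[0,0,-13],[0,0,0],0.0],
  [[0,0,-17],[0,0,0],0.0],
])

```text
time: 20.5
eef_pos: [0.6076, 0.0502, 0.2116]
eef_rot: [-0.0, 0.616, 0.788, -0.0]
wrist_force: [0.9, -0.2, -0.6]
opening: 0.456
grasp_force: 30.0
```

```bash
python3 -c "
from h import *
go([.485,.298,.22],1.57);print(bot.observe()['wrist_force'],bot.observe()['q'])"
```

```text
at [0.6076 0.0502 0.2116] t 20.5 shift [27.01 -5.9  -0.84] rot [-0.    -0.    -1.326] open 0.46 g 30.0
[ 0.89091985 -0.23202981 -0.56551477] [-5.66410953e-03  5.27658278e-02  1.76873310e+00 -4.91868952e-06
  1.32011869e+00 -2.49781544e-01]
```

servo_tool([
  [[2,-0.5,-0.5],[0,0,-0.1],0.0],
  [[5,-1,-1],[0,0,-0.23],0.0],
  [[8,-1.6,-1],[0,0,-0.36],0.0],
  [[11,-2.3,-1],[0,0,-0.5],0.0],
  [[14,-3,-1],[0,0,-0.64],0.0],
  [[17,-3.6,-1],[0,0,-0.78],0.0],
  [[20,-4.3,-1],[0,0,-0.92],0.0],
  [[23,-5,-1],[0,0,-1.06],0.0],
  [[25.5,-5.6,-1],[0,0,-1.2],0.0],
  [[27,-5.9,-1],[0,0,-1.32],0.0],
])

```text
time: 21.5
eef_pos: [0.4842, 0.2993, 0.2201]
eef_rot: [-0.0, -0.0, 1.0, 0.0]
wrist_force: [0.9, -0.4, -1.2]
opening: 0.456
grasp_force: 30.0
```

```bash
python3 - <<'E'
from h import *
go([.484,.298,.2],1.57)
c,T=wrist('w4');im=c['image']
cc=bot.capture('top');TT=np.array(cc['cam_to_world'])
H=cv2.cvtColor(cc['image'],cv2.COLOR_RGB2HSV).astype(int)
cv2.imwrite('pics/w4.png',im[:,:,::-1])
E
```

```text
at [0.4842 0.2993 0.2201] t 21.5 shift [ 0.02 -0.13  2.01] rot [ 0.    -0.     0.001] open 0.46 g 30.0
```

View pics/w4.png

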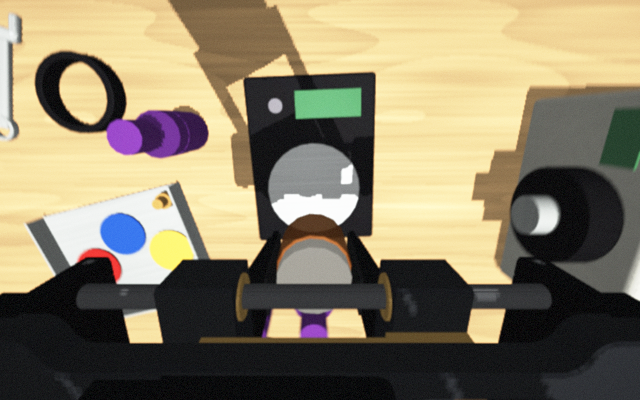

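```bash
python3 - <<'E'
from h import *
c,T=wrist()
print(ray(c,T,(314,188),.041), ray(c,T,(268,188),.041), ray(c,T,(360,188),.041),ray(c,T,(314,143),.041))
print("lid",ray(c,T,(314,263),.2201-.039+.058))
E
```

```text
[0.48144798 0.30075595 0.041     ] [0.48118315 0.24560056 0.041     ] [0.48171289 0.35592564 0.041     ] [0.42853118 0.30097235 0.041     ]
lid [0.47297052 0.30029051 0.2391    ]
```

The pan spans 268–360 px, which gives 110 mm as expected, with its centre at about (0.484, 0.2995). The jar is already above it. Lowering.

servo_tool([
  [[0,0,1.5],[0,0,0],0.0],
  [[0,0,4],[0,0,0],0.0],
  [[0,0,7],[0,0,0],0.0],
  [[0,0,10],[0,0,0],0.0],
  [[0,0,12],[0,0,0],0.0],
  [[0,0,13.3],[0,0,0],0.0],
  [[0,0,14],[0,0,0],0.0],
  [[0,0,14.3],[0,0,0],0.0],
  [[0,0,14.5],[0,0,0],0.0],
  [[0,0,14.5],[0,0,0],0.0],
])

```text
time: 22.65
eef_pos: [0.4866, 0.2982, 0.0757]
eef_rot: [0.001, 0.004, 1.0, 0.001]
wrist_force: [0.9, 0.7, -1.5]
opening: 0.458
grasp_force: 30.0
```

```bash
python3 -c "
from h import *
go([.484,.2995,.0735],1.57);print(bot.observe()['wrist_force'])"
```

```text
at [0.4866 0.2982 0.0757] t 22.6 shift [0.26 0.13 0.22] rot [ 0.001  0.002 -0.006] open 0.46 g 30.0
[ 0.94357203  0.66973965 -1.5474864 ]
```

servo_tool([
  [[0.2,0.1,0.1],[0,0,0],0.0],
  [[0.2,0.1,0.2],[0,0,0],0.0],
  [[0.2,0.1,0.25],[0,0,0],0.0],
  [[0.2,0.1,0.25],[0,0,0],0.0],
  [[0.2,0.1,0.25],[0,0,0],0.7],
  [[0.2,0.1,0.25],[0,0,0],0.7],
  [[0.2,0.1,0.25],[0,0,0],0.7],
  [[0.2,0.1,0.25],[0,0,0],0.7],
  [[0.2,0.1,-2],[0,0,0],0.7],
  [[0.2,0.1,-5],[0,0,0],0.7],
])

```text
time: 23.65
eef_pos: [0.4818, 0.2981, 0.1223]
eef_rot: [-0.003, 0.003, 1.0, -0.001]
wrist_force: [-0.3, 0.5, 1.5]
opening: 0.699
grasp_force: 0.0
```

servo_tool([
  [[0,0,-3],[0,0,0],0.65],
  [[0,0,-7],[0,0,0],0.65],
  [[0,0,-11],[0,0,0],0.65],
  [[0,0,-14],[0,0,0],0.65],
  [[-3,0,-15],[0,0,0],0.65],
  [[-7,0,-15],[0,0,0],0.65],
  [[-11,0,-15],[0,0,0],0.65],
  [[-11,0,-15],[0,0,0],0.65],
  [[-11,0,-15],[0,0,0],0.65],
  [[-11,0,-15],[0,0,0],0.65],
])

```text
time: 24.65
eef_pos: [0.5927, 0.2982, 0.274]
eef_rot: [-0.001, 0.003, 1.0, -0.0]
wrist_force: [0.3, -0.5, 0.5]
opening: 0.651
grasp_force: 0.0
```

```bash
python3 - <<'E'
from h import *
go([.56,-.305,.22],.25)
c,T=wrist(); c2=bot.capture('top');T2=np.array(c2['cam_to_world'])
cv2.imwrite('pics/c5.png',np.hstack([c['image'][:400,150:470],cv2.resize(c2['image'][180:280,110:230],(384,320))[:, :].copy() if 0 else cv2.copyMakeBorder(cv2.resize(c2['image'][180:280,110:230],(480,400)),0,0,0,0,0)])[:,:,::-1])
E
```

```text
at [0.5927 0.2982 0.274 ] t 24.6 shift [  2.88 -60.34   5.41] rot [-1.000e-03 -1.000e-03  1.314e+00] open 0.65 g 0.0
```

View pics/c5.png

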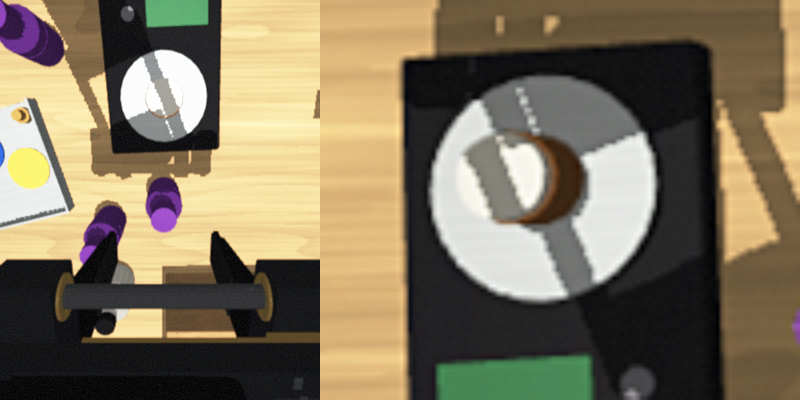

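```bash
python3 - <<'E'
from h import *
c=bot.capture('top');T=np.array(c['cam_to_world'])
print(ray(c,T,(155.2,224.8),.093),ray(c,T,(165.9,227),.041))
c,T=wrist()
print(ray(c,T,(150+164,97),.093),ray(c,T,(150+164,95.5),.041))
E
```

```text
[0.48583338 0.29793393 0.093     ] [0.48340338 0.2973788  0.041     ]
[0.48721037 0.300588   0.093     ] [0.48167995 0.30074763 0.041     ]
```

The jar stands upright on the pan, 3–5 mm from the middle by both views. Now I'll return the bottles, yellow first.

servo_tool([
  [[0.2,-3,0],[0,0,0.14],0.65],
  [[0.5,-7,0],[0,0,0.28],0.65],
  [[0.8,-11.5,0],[0,0,0.42],0.65],
  [[1,-16,0],[0,0,0.56],0.65],
  [[1.2,-20.5,0.5],[0,0,0.7],0.65],
  [[1.4,-25,1],[0,0,0.84],0.65],
  [[1.6,-29.5,1.5],[0,0,0.98],0.65],
  [[1.8,-34,2],[0,0,1.12],0.65],
  [[2,-38.5,2.5],[0,0,1.22],0.65],
  [[2.2,-43,3],[0,0,1.31],0.65],
])

```text
time: 25.85
eef_pos: [0.568, -0.1331, 0.2449]
eef_rot: [0.001, 0.613, 0.79, 0.0]
wrist_force: [0.3, 0.0, -0.0]
opening: 0.65
grasp_force: 0.0
```

```bash
python3 -c "
from h import *
go([.561,-.3055,.2],.25)"
```

```text
at [ 0.568  -0.1331  0.2449] t 25.9 shift [-16.53  -4.96   4.49] rot [0.001 0.001 0.001] open 0.65 g 0.0
```

servo_tool([
  [[-3.5,-1,0.5],[0,0,0],0.65],
  [[-7.5,-2.2,1],[0,0,0],0.65],
  [[-11.5,-3.4,1.5],[0,0,0],0.65],
  [[-14.5,-4.3,2.5],[0,0,0],0.65],
  [[-16.2,-4.9,3.5],[0,0,0],0.65],
  [[-16.5,-5,4.5],[0,0,0],0.65],
  [[-16.5,-5,4.5],[0,0,0],0.65],
  [[-16.5,-5,4.5],[0,0,0],0.65],
  [[-16.5,-5,4.5],[0,0,0],0.65],
  [[-16.5,-5,4.5],[0,0,0],0.65],
])

```text
time: 26.85
eef_pos: [0.5623, -0.3031, 0.2003]
eef_rot: [0.001, 0.611, 0.791, 0.0]
wrist_force: [0.7, 0.7, -0.8]
opening: 0.651
grasp_force: 0.0
```

```bash
python3 -c "
from h import *
go([.561,-.3055,.126],.25)
c,T=wrist()
for col in('yellow','red','blue'):
  for b in blobs(colmask(c['image'],col),100)[:2]:
    u,v,w,h=cv2.boundingRect(b); print(col,(u,v,w,h),ray(c,T,(u+w/2,v+h-w/2),.134).round(4))
"
```

```text
at [ 0.5623 -0.3031  0.2003] t 26.9 shift [-0.2  -0.2   7.43] rot [0.001 0.001 0.005] open 0.65 g 0.0
yellow (296, 204, 35, 42) [ 0.563  -0.3063  0.134 ]
yellow (294, 178, 39, 15) [ 0.5515 -0.2622  0.134 ]
red (209, 181, 44, 41) [ 0.4935 -0.2993  0.134 ]
red (239, 159, 35, 34) [ 0.5092 -0.2748  0.134 ]
blue (114, 158, 55, 40) [ 0.4228 -0.2933  0.134 ]
blue (175, 141, 33, 41) [ 0.4595 -0.2797  0.134 ]
```

servo_tool([
  [[-0.2,-0.1,2],[0,0,0],0.65],
  [[-0.2,-0.1,4.5],[0,0,0],0.65],
  [[-0.2,-0.1,6.5],[0,0,0],0.65],
  [[-0.2,-0.1,7.3],[0,0,0],0.65],
  [[-0.2,-0.1,7.4],[0,0,0],0.65],
  [[-0.2,-0.1,7.4],[0,0,0],0.0],
  [[-0.2,-0.1,7.4],[0,0,0],0.0],
  [[-0.2,-0.1,7.4],[0,0,0],0.0],
  [[-0.2,-0.1,7.4],[0,0,0],0.0],
  [[-0.2,-0.1,7.4],[0,0,0],0.0],
])

```text
time: 27.9
eef_pos: [0.5617, -0.3063, 0.126]
eef_rot: [0.001, 0.612, 0.791, 0.0]
wrist_force: [1.5, -1.0, 1.2]
opening: 0.31
grasp_force: 30.0
```

```bash
python3 -c "
from h import *
go([.5795,.0955,.215])"
```

```text
at [ 0.5617 -0.3063  0.126 ] t 27.9 shift [38.44 11.83 -8.91] rot None open 0.31 g 30.0
```

servo_tool([
  [[0,0,-1.5],[0,0,0],0.0],
  [[0,0,-4],[0,0,0],0.0],
  [[0,0,-6.5],[0,0,0],0.0],
  [[1.2,0.4,-8.5],[0,0,0],0.0],
  [[4,1.2,-9],[0,0,0],0.0],
  [[8,2.5,-9],[0,0,0],0.0],
  [[12,3.7,-9],[0,0,0],0.0],
  [[16,4.9,-9],[0,0,0],0.0],
  [[20,6.2,-9],[0,0,0],0.0],
  [[24,7.4,-9],[0,0,0],0.0],
])

```text
time: 28.9
eef_pos: [0.5722, -0.0537, 0.216]
eef_rot: [0.0, 0.612, 0.791, 0.0]
wrist_force: [1.2, -0.7, -3.9]
opening: 0.312
grasp_force: 30.0
```

servo_tool([
  [[4,1.2,0],[0,0,0],0.0],
  [[8,2.5,0],[0,0,0],0.0],
  [[11,3.4,0],[0,0,0],0.0],
  [[13.2,4.1,0],[0,0,0],0.0],
  [[14.4,4.4,0],[0,0,0],0.0],
  [[14.4,4.4,1],[0,0,0],0.0],
  [[14.4,4.4,3],[0,0,0],0.0],
  [[14.4,4.4,5],[0,0,0],0.0],
  [[14.4,4.4,6],[0,0,0],0.0],
  [[14.4,4.4,6],[0,0,0],0.0],
])

```text
time: 29.9
eef_pos: [0.5775, 0.094, 0.1528]
eef_rot: [-0.002, 0.612, 0.791, -0.002]
wrist_force: [0.2, 0.3, -2.4]
opening: 0.314
grasp_force: 30.0
```

```bash
python3 -c "
from h import *
go([.5795,.0955,.131]);print(bot.observe()['wrist_force'])"
```

```text
at [0.5775 0.094  0.1528] t 29.9 shift [0.1  0.24 2.18] rot None open 0.31 g 30.0
[ 0.15278636  0.27094541 -2.41546055]
```

servo_tool([
  [[0.1,0.2,0.7],[0,0,0],0.0],
  [[0.1,0.2,1.4],[0,0,0],0.0],
  [[0.1,0.2,1.9],[0,0,0],0.0],
  [[0.1,0.2,2.1],[0,0,0],0.0],
  [[0.1,0.2,2.2],[0,0,0],0.0],
  [[0.1,0.2,2.2],[0,0,0],0.0],
  [[0.1,0.2,2.2],[0,0,0],0.0],
  [[0.1,0.2,2.2],[0,0,0],0.65],
  [[0.1,0.2,2.2],[0,0,0],0.65],
  [[0.1,0.2,2.2],[0,0,0],0.65],
])

```text
time: 30.9
eef_pos: [0.5812, 0.0967, 0.1342]
eef_rot: [0.001, 0.612, 0.791, 0.0]
wrist_force: [-0.3, -0.0, 0.4]
opening: 0.508
grasp_force: 0.0
```

servo_tool([
  [[0,0,0],[0,0,0],0.65],
  [[0,0,-2],[0,0,0],0.65],
  [[0,0,-6],[0,0,0],0.65],
  [[-2,-1,-10],[0,0,0],0.65],
  [[-6,-3,-10],[0,0,0],0.65],
  [[-10,-5,-10],[0,0,0],0.65],
  [[-14,-7,-10],[0,0,0],0.65],
  [[-18,-9,-10],[0,0,0],0.65],
  [[-22,-11,-10],[0,0,0],0.65],
  [[-26,-13,-10],[0,0,0],0.65],
])

```text
time: 31.9
eef_pos: [0.5196, -0.1894, 0.2338]
eef_rot: [0.0, 0.612, 0.791, 0.0]
wrist_force: [0.6, 0.0, -0.1]
opening: 0.65
grasp_force: 0.0
```

```bash
python3 -c "
from h import *
go([.490,-.305,.18],.25)"
```

```text
at [ 0.5196 -0.1894  0.2338] t 31.9 shift [-10.44  -5.78   5.38] rot [0.001 0.001 0.004] open 0.65 g 0.0
```

servo_tool([
  [[-3,-1.6,1],[0,0,0],0.65],
  [[-6.5,-3.6,2],[0,0,0],0.65],
  [[-9,-5,3.5],[0,0,0],0.65],
  [[-10.3,-5.7,5],[0,0,0],0.65],
  [[-10.4,-5.8,5.4],[0,0,0],0.65],
  [[-10.4,-5.8,5.4],[0,0,0],0.65],
  [[-10.4,-5.8,5.4],[0,0,0],0.65],
  [[-10.4,-5.8,5.4],[0,0,0],0.65],
  [[-10.4,-5.8,5.4],[0,0,0],0.65],
  [[-10.4,-5.8,5.4],[0,0,0],0.65],
])

```text
time: 32.9
eef_pos: [0.4907, -0.3025, 0.18]
eef_rot: [0.001, 0.611, 0.791, 0.0]
wrist_force: [1.1, 0.1, 0.2]
opening: 0.654
grasp_force: 0.0
```

```bash
python3 - <<'E'
from h import *
go([.492,-.304,.127],.25)
c=bot.capture('top');T=np.array(c['cam_to_world'])
for b in blobs(colmask(c['image'],'yellow'),25)[:4]:
    u,v,w,h=cv2.boundingRect(b); print((u,v,w,h),ray(c,T,(u+w/2-.5,v+h/2-.5),.137).round(4))
c,T=wrist()
for b in blobs(colmask(c['image'],'red'),100)[:2]:
    u,v,w,h=cv2.boundingRect(b); print('red',(u,v,w,h),ray(c,T,(u+w/2,v+h-w/2),.134).round(4))
E
```

```text
at [ 0.4907 -0.3025  0.18  ] t 32.9 shift [-0.17  0.09  5.3 ] rot [0.001 0.001 0.005] open 0.65 g 0.0
(256, 166, 30, 27) [0.558  0.0788 0.137 ]
(254, 158, 18, 18) [0.5805 0.0925 0.137 ]
red (295, 208, 38, 46) [ 0.4908 -0.3029  0.134 ]
red (292, 179, 43, 19) [ 0.4793 -0.2601  0.134 ]
```

servo_tool([
  [[-0.1,0,2],[0,0,0],0.65],
  [[-0.1,0,4],[0,0,0],0.65],
  [[-0.1,0,5],[0,0,0],0.65],
  [[-0.1,0,5.3],[0,0,0],0.65],
  [[-0.1,0,5.3],[0,0,0],0.0],
  [[-0.1,0,5.3],[0,0,0],0.0],
  [[-0.1,0,5.3],[0,0,0],0.0],
  [[-0.1,0,5.3],[0,0,0],0.0],
  [[-0.1,0,5.3],[0,0,0],0.0],
  [[-0.1,0,5.3],[0,0,0],0.0],
])

```text
time: 34.0
eef_pos: [0.4908, -0.3041, 0.1271]
eef_rot: [0.001, 0.612, 0.791, 0.0]
wrist_force: [0.6, 0.8, 1.8]
opening: 0.31
grasp_force: 30.0
```

```bash
python3 -c "
from h import *
go([.606,-.011,.215])"
```

```text
at [ 0.4908 -0.3041  0.1271] t 34.0 shift [25.47 18.52 -8.8 ] rot None open 0.31 g 30.0
```

servo_tool([
  [[0,0,-1.5],[0,0,0],0.0],
  [[0,0,-4],[0,0,0],0.0],
  [[0,0,-6.5],[0,0,0],0.0],
  [[1,0.7,-8.5],[0,0,0],0.0],
  [[4,2.9,-8.8],[0,0,0],0.0],
  [[7.5,5.5,-8.8],[0,0,0],0.0],
  [[11,8,-8.8],[0,0,0],0.0],
  [[14.5,10.5,-8.8],[0,0,0],0.0],
  [[18,13.1,-8.8],[0,0,0],0.0],
  [[21,15.3,-8.8],[0,0,0],0.0],
])

```text
time: 35.0
eef_pos: [0.5859, -0.06, 0.2147]
eef_rot: [-0.0, 0.612, 0.791, 0.0]
wrist_force: [0.5, -0.1, -3.6]
opening: 0.308
grasp_force: 30.0
```

servo_tool([
  [[2.5,1.8,0],[0,0,0],0.0],
  [[4,2.9,0],[0,0,0],0.0],
  [[4.5,3.2,0],[0,0,0],0.0],
  [[4.5,3.2,1],[0,0,0],0.0],
  [[4.5,3.2,3],[0,0,0],0.0],
  [[4.5,3.2,5],[0,0,0],0.0],
  [[4.5,3.2,6],[0,0,0],0.0],
  [[4.5,3.2,6.5],[0,0,0],0.0],
  [[4.5,3.2,6.5],[0,0,0],0.0],
  [[4.5,3.2,6.5],[0,0,0],0.0],
])

```text
time: 36.0
eef_pos: [0.6059, -0.011, 0.1503]
eef_rot: [0.001, 0.612, 0.791, 0.0]
wrist_force: [0.7, 0.2, -1.8]
opening: 0.309
grasp_force: 30.0
```

```bash
python3 -c "
from h import *
go([.606,-.011,.132])"
```

```text
at [ 0.6059 -0.011   0.1503] t 36.0 shift [0.   0.01 1.83] rot None open 0.31 g 30.0
```

servo_tool([
  [[0,0,0.7],[0,0,0],0.0],
  [[0,0,1.2],[0,0,0],0.0],
  [[0,0,1.6],[0,0,0],0.0],
  [[0,0,1.8],[0,0,0],0.0],
  [[0,0,1.85],[0,0,0],0.0],
  [[0,0,1.85],[0,0,0],0.0],
  [[0,0,1.85],[0,0,0],0.0],
  [[0,0,1.85],[0,0,0],0.65],
  [[0,0,1.85],[0,0,0],0.65],
  [[0,0,1.85],[0,0,0],0.65],
])

```text
time: 37.0
eef_pos: [0.6057, -0.0106, 0.1308]
eef_rot: [0.0, 0.612, 0.791, 0.0]
wrist_force: [0.3, -0.4, -1.0]
opening: 0.507
grasp_force: 0.0
```

servo_tool([
  [[0,0,0],[0,0,0],0.65],
  [[0,0,-2],[0,0,0],0.65],
  [[0,0,-6],[0,0,0],0.65],
  [[-2,-1.5,-9],[0,0,0],0.65],
  [[-5.5,-4,-9],[0,0,0],0.65],
  [[-9,-6.8,-9],[0,0,0],0.65],
  [[-12.5,-9.5,-9],[0,0,0],0.65],
  [[-16,-12.2,-9],[0,0,0],0.65],
  [[-19.5,-15,-9],[0,0,0],0.65],
  [[-22,-18,-9],[0,0,0],0.65],
])

```text
time: 38.0
eef_pos: [0.4857, -0.2709, 0.2209]
eef_rot: [0.0, 0.612, 0.791, -0.0]
wrist_force: [-0.7, -0.8, 0.0]
opening: 0.651
grasp_force: 0.0
```

```bash
python3 -c "
from h import *
go([.416,-.304,.18],.25)"
```

```text
at [ 0.4857 -0.2709  0.2209] t 38.0 shift [-1.46 -7.58  4.09] rot [0.    0.001 0.003] open 0.65 g 0.0
```

servo_tool([
  [[-0.8,-3,0.5],[0,0,0],0.65],
  [[-1.3,-6,2],[0,0,0],0.65],
  [[-1.5,-7.4,3.5],[0,0,0],0.65],
  [[-1.5,-7.6,4.1],[0,0,0],0.65],
  [[-1.5,-7.6,4.1],[0,0,0],0.65],
  [[-1.5,-7.6,4.1],[0,0,0],0.65],
  [[-1.5,-7.6,4.1],[0,0,0],0.65],
  [[-1.5,-7.6,4.1],[0,0,0],0.65],
  [[-1.5,-7.6,4.1],[0,0,0],0.65],
  [[-1.5,-7.6,4.1],[0,0,0],0.65],
])

```text
time: 39.0
eef_pos: [0.417, -0.3023, 0.1802]
eef_rot: [0.0, 0.612, 0.791, 0.0]
wrist_force: [-0.4, 0.7, -1.0]
opening: 0.65
grasp_force: 0.0
```

```bash
python3 - <<'E'
from h import *
go([.416,-.304,.126],.25)
c=bot.capture('top')
for b in blobs(colmask(c['image'],'red'),25)[:4]: print(cv2.boundingRect(b))
c,T=wrist()
for b in blobs(colmask(c['image'],'blue'),100)[:2]:
    u,v,w,h=cv2.boundingRect(b); print('blue',(u,v,w,h),ray(c,T,(u+w/2,v+h-w/2),.134).round(4))
E
```

```text
at [ 0.417  -0.3023  0.1802] t 39.0 shift [-0.13 -0.14  5.42] rot [0.    0.    0.004] open 0.65 g 0.0
(314, 143, 16, 17)
(309, 156, 29, 22)
blue (292, 206, 39, 46) [ 0.4148 -0.3012  0.134 ]
blue (291, 178, 43, 17) [ 0.4044 -0.2579  0.134 ]
```

servo_tool([
  [[-0.1,-0.1,2],[0,0,0],0.65],
  [[-0.1,-0.1,4],[0,0,0],0.65],
  [[-0.1,-0.1,5.1],[0,0,0],0.65],
  [[-0.1,-0.1,5.4],[0,0,0],0.65],
  [[-0.1,-0.1,5.4],[0,0,0],0.0],
  [[-0.1,-0.1,5.4],[0,0,0],0.0],
  [[-0.1,-0.1,5.4],[0,0,0],0.0],
  [[-0.1,-0.1,5.4],[0,0,0],0.0],
  [[-0.1,-0.1,5.4],[0,0,0],0.0],
  [[-0.1,-0.1,5.4],[0,0,0],0.0],
])

```text
time: 40.1
eef_pos: [0.4161, -0.3039, 0.1265]
eef_rot: [0.0, 0.612, 0.791, -0.0]
wrist_force: [-0.5, -0.5, 1.5]
opening: 0.306
grasp_force: 30.0
```

```bash
python3 -c "
from h import *
go([.554,.0335,.215])"
```

```text
at [ 0.4161 -0.3039  0.1265] t 40.1 shift [29.18 21.83 -8.87] rot None open 0.31 g 30.0
```

servo_tool([
  [[0,0,-1.5],[0,0,0],0.0],
  [[0,0,-4],[0,0,0],0.0],
  [[0,0,-6.5],[0,0,0],0.0],
  [[1,0.7,-8.5],[0,0,0],0.0],
  [[4,3,-8.8],[0,0,0],0.0],
  [[7.5,5.6,-8.8],[0,0,0],0.0],
  [[11,8.2,-8.8],[0,0,0],0.0],
  [[14.5,10.8,-8.8],[0,0,0],0.0],
  [[18,13.5,-8.8],[0,0,0],0.0],
  [[21,15.7,-8.8],[0,0,0],0.0],
])

```text
time: 41.1
eef_pos: [0.5155, -0.0587, 0.2145]
eef_rot: [0.0, 0.612, 0.791, 0.0]
wrist_force: [-0.4, -0.4, -2.3]
opening: 0.31
grasp_force: 30.0
```

servo_tool([
  [[2.5,1.8,0],[0,0,0],0.0],
  [[5,3.7,0],[0,0,0],0.0],
  [[7.2,5.4,0],[0,0,0],0.0],
  [[8.2,6.1,0],[0,0,0],0.0],
  [[8.2,6.1,1],[0,0,0],0.0],
  [[8.2,6.1,2.5],[0,0,0],0.0],
  [[8.2,6.1,4],[0,0,0],0.0],
  [[8.2,6.1,5.5],[0,0,0],0.0],
  [[8.2,6.1,6],[0,0,0],0.0],
  [[8.2,6.1,6],[0,0,0],0.0],
])

```text
time: 42.1
eef_pos: [0.5525, 0.0333, 0.1519]
eef_rot: [-0.001, 0.612, 0.791, -0.001]
wrist_force: [-0.6, 0.8, -2.4]
opening: 0.311
grasp_force: 30.0
```

```bash
python3 -c "
from h import *
go([.554,.0335,.1315])"
```

```text
at [0.5525 0.0333 0.1519] t 42.1 shift [-0.02  0.16  2.04] rot None open 0.31 g 30.0
```

servo_tool([
  [[0,0.1,0.7],[0,0,0],0.0],
  [[0,0.1,1.3],[0,0,0],0.0],
  [[0,0.1,1.8],[0,0,0],0.0],
  [[0,0.1,2],[0,0,0],0.0],
  [[0,0.1,2.05],[0,0,0],0.0],
  [[0,0.1,2.05],[0,0,0],0.0],
  [[0,0.1,2.05],[0,0,0],0.0],
  [[0,0.1,2.05],[0,0,0],0.65],
  [[0,0.1,2.05],[0,0,0],0.65],
  [[0,0.1,2.05],[0,0,0],0.65],
])

```text
time: 43.1
eef_pos: [0.555, 0.034, 0.1341]
eef_rot: [0.0, 0.612, 0.791, 0.0]
wrist_force: [0.2, 0.2, -0.2]
opening: 0.508
grasp_force: 0.0
```

servo_tool([
  [[0,0,0],[0,0,0],0.65],
  [[0,0,-2],[0,0,0],0.65],
  [[0,0,-6],[0,0,0],0.65],
  [[-2,-1.5,-9],[0,0,0],0.65],
  [[-5.5,-4,-9],[0,0,0],0.65],
  [[-9,-6.8,-9],[0,0,0],0.65],
  [[-12.5,-9.5,-9],[0,0,0],0.65],
  [[-16,-12.2,-9],[0,0,0],0.65],
  [[-16,-12.2,-9],[0,0,0],0.65],
  [[-16,-12.2,-9],[0,0,0],0.65],
])

```text
time: 44.1
eef_pos: [0.4765, -0.1521, 0.2236]
eef_rot: [0.0, 0.613, 0.79, 0.0]
wrist_force: [0.7, 0.0, 1.0]
opening: 0.653
grasp_force: 0.0
```

```bash
python3 - <<'E'
from h import *
im=bot.capture('top')['image']
for col in('red','yellow','blue'): print(col,[cv2.boundingRect(b) for b in blobs(colmask(im,col),25)[:2]])
a=cv2.resize(im[115:275,125:365][:,:,::-1],None,fx=3,fy=3,interpolation=cv2.INTER_CUBIC); cv2.imwrite('pics/fin.png',a)
E
```

```text
red [(314, 143, 16, 17), (309, 157, 29, 21)]
yellow [(256, 166, 30, 27), (254, 158, 18, 18)]
blue [(289, 173, 17, 17), (287, 177, 30, 27)]
```

View pics/fin.png

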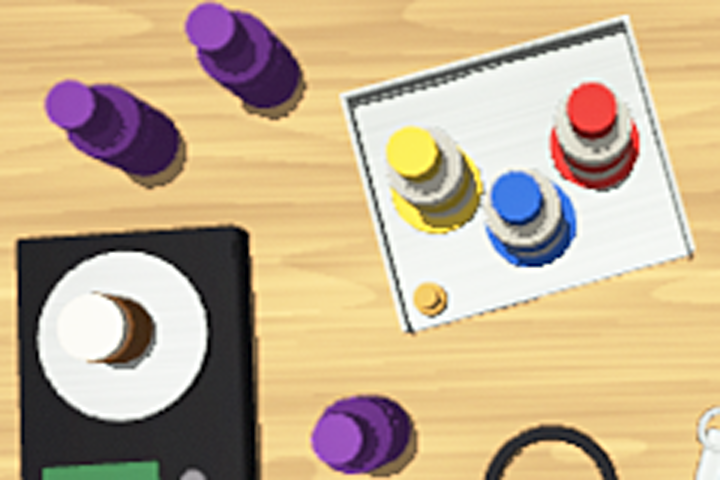

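Every bottle stands upright on its own disc, with caps within 2 px (about 3.5 mm) of where they started. The jar is on the middle of the pan and the gripper is clear, so I'm handing in.

```bash
python3 -c "
from cell import bot
print(bot.job_done())"
```

```text
the job is handed in; nothing more can be done
None
```

I handed the job in at about 44 s of the 149 s, with no verdict returned: the jar stands about 3–5 mm from the pan's middle, each bottle is upright on its own colour disc with its cap within about 3.5 mm of where it started, and the gripper is clear of everything.

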